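# Lengthen the snap-button drying cradle and lay the mouthpipe in it

### The arm

A 6-joint arm with a two-finger parallel gripper is mounted at the origin on the work surface. World frame = base frame: x ahead of the robot, y to its left, z up, the work surface at z = 0. Lengths are in m, angles in degrees, forces in N, time in s.
With the tool pointing down it reaches from about 0.3 to 0.75 m from the base axis. Payload 8.5 kg.
Tool frame: the origin (TCP) lies at the very end of the fingers, on their centre line; the grasp point (between the pads) lies 19 mm behind it (env.tcp_to_grasp is the distance from the TCP to the grasp point, in m); z points along the fingers, y is the line along which they close (so a half turn about z gives the same grasp; the last joint's range is limited). The gripper opens to 85 mm and grips with 20 to 120 N. Pads are 22 mm wide; open, the fingers measure 114 mm over their backs; the gripper's body (76 mm by 85 mm) begins 54 mm behind the grasp point. The pads swing forward as they close: fully open they stand 13 mm farther back than shut.
Start: joints at [62.951, 21.807, 74.336, -0, 83.858, -12.336], TCP at [0.14, 0.532, 0.231] pointing down, gripper open.
Joint ranges: [-178.18, 178.18], [-50.72, 133.34], [12.68, 142.11], [-81.47, 261.47], [9.98, 163.14], [-165.26, 165.26]. Speed limits (degrees/s): [136.94, 136.94, 180, 180, 180, 180].

### API

Orientations are given as a 3x3 rotation matrix whose columns are the frame's x, y, z axes.
In Python, from rig import status, get_image, env gives the robot as it stands.
- The arm moves only by the shell command python3 -m handwheel 'ROWS' [FORCE]. ROWS is text: rows parted by semicolons, each of 7 numbers parted by spaces: the shift along the world's x, y, z in cm, then the turn, a rotation vector about the world's x, y, z in degrees, then the opening, from 0 (shut) to 1 (fully open). In form: dx dy dz wx wy wz gripper; .... A call has 1 to 8 rows; each row is the pose to reach, as a shift and turn from the pose commanded when the call began; what a row does not reach only later rows make up. A row lasts 1/12 s, in which the tool goes at most 41.7 mm and 7.16 degrees, less where a joint would pass 70% of its speed; a pose out of reach is approached as far as the arm can. A call with a gripper value outside its range is refused whole. The fingers move at their own pace and stop on an object; FORCE is the grip in N (left out, the last holds). Time passes only in rows, so rows that repeat a pose let the fingers close. It gives the time, the measured TCP pose, the force, the opening and the grip force at its end, in the units of the state.
- status.observe(): the state, without advancing time (a new reading comes with each control period).
- get_image(name): name is "scene" or "top" or "wrist"; returns a dict with "color" (384x512x3 uint8, red, green, blue), "vertical_fov" (degrees; the focal length in pixels is half the picture's height over the tangent of half this angle, whatever the lens; pixels are square), "cx", "cy" (the principal point, pixels), "xyz" and "orientation" of the camera in the world. Camera axes: x right, y down, z forward; pixel columns grow to the right and rows downward; lengths in m; the calibration is good to about 2 mm. The wrist camera is an equidistant fisheye: a pixel r from the principal point sees the ray r / f radians off the axis. A picture is of the moment at which its call begins. There is no depth.
- env.close_job(): hands the job in; it is judged then, once.
The state is a dict: "time_s": time; "q": joint angles; "qvel": joint speeds; "joint_efforts": joint torques, N m; "position": TCP position; "tool_rot": TCP orientation; "ft_force": force on the tool from outside, world axes, zero at the start; "wrist_torque": the same for the moment, N m; "grip_width": finger opening in m; "gripper_force": force on a finger pad.
Only numpy, scipy, OpenCV 4.12 (cv2) and the standard library are available. Lean on these libraries where they do the work, as an engineer would, in place of code of your own. Each camera call takes 0.05 s, during which the arm holds its last target. There are 200 camera calls.

### The job

The drying cradle on the bench is one hole too short for the freshly washed trumpet mouthpipe (the longer brass tube, with the thicker socket at one end). Squeeze in its spring button, slide the sleeve out until the button snaps into the very next hole, and tug it lightly outwards to be sure that it has caught. Then take the mouthpipe from the drip tray and lay it in both saddles of the cradle, between the end plates, and leave everything else where it is.

Things in the scene. Friction and masses are not known exactly. Their poses are not given: they have to be found in the camera images.
- rest: drying cradle: level square telescoping tube, axis 55 mm above the bench. Origin on the bench below the spring button, z up, y along the tube, pointing the way it lengthens; the button looks to +x. Fixed: cast foot and 21 mm inner tube (with the button). Moving along y: the 26 mm square sleeve. Near the button the tube is free above, beside and below; saddle posts stand 80 mm or more away
- near_stop (a point): centre of the inner face of the fixed end plate (y = -111 mm on the cradle, 122 mm up). From it a saddle reaches 30 mm towards the middle: an upward 90 degree V groove along y, 28 mm wide on top, its bottom line 112 mm above the bench. Plates are 32 mm wide, top at 142 mm
- far_stop (a point): the same on the sleeve's far end (y = +111 mm at the start), with the same saddle; it travels with the sleeve
- sleeve_grip (a point): point on the sleeve's axis, 55 mm up, level with the hole that the button is in at the start; it travels with the sleeve. The sleeve is 26 mm wide and high, and reaches 75 mm from this point towards the cast foot and 150 mm the other way
- sleeve (a joint): how far the sleeve is slid out, m (0 at the start, grows as it lengthens). Four 12 mm holes in its +x face, drilled by eye, 25 to 45 mm apart; the next ones to reach the button lie on its cast-foot side. About 2 N friction; a hole has 1 mm play each way. As a check, 5 to 12 N of pull on the locked button is right; over 20 N between sleeve and button spoils the hole
- button_top (a point): top of the spring button: 10 mm wide, domed, level axis 55 mm up, 4 mm proud of the sleeve's +x face; it does not move along y. Pinch the sleeve across x, pads centred on the button (grip of 20 to 60 N): pressed level with the face, its dome ducks under the 2 mm wall when the sleeve is slid with 8 to 20 N. The pads go with the sleeve; the button comes up by itself in the next hole, behind them
- snap (a joint): how far the button is pressed in, m: 0 fully out (locked in a hole), 0.004 level with the sleeve's face, 0.006 under the wall. Its spring gives 2 N at first and 6 N under the wall
- tray: white drip tray 180 x 200 mm, 5 mm thick, rim 9 mm high, fixed; origin below its centre, z up. Two ribs across it (y = -70 and +70 mm, 14 mm wide, 33 mm high) have 16 mm wide, 7 mm deep notches at x = -40 and +40 mm; two brass tubes lie in them along y, one of them the mouthpipe
- pipe_mid (a point): middle of the mouthpipe: brass tube 12 mm thick, 240 mm long, along its own y axis, with a 16 mm thick, 32 mm long socket at its +y end; 0.1 to 0.2 kg. It lies in one notch row of the tray, axis 32 mm above the bench. In the saddles its middle is 120 to 124 mm above the bench; it may lie either way round
- short_tube: a plain brass tube, 12 mm thick and 180 mm long, in the tray's other notch row; origin at its middle; bystander
- mouthpiece: steel mouthpiece, 27 mm wide, 87 mm tall, standing on its rim near the cradle; origin below it; bystander
- cap0: steel valve cap, 22 mm wide, 11 mm tall, lying near the cradle; bystander
- cap1: a second steel valve cap; bystander
- oil: small oil bottle, 30 mm wide, 105 mm tall; bystander
- bud_jar: open white jar, 72 mm wide, 62 mm tall; bystander
- tin: closed yellow polish tin, 75 x 115 x 35 mm; bystander
- driver: screwdriver lying on the bench; bystander
Mind the look-alikes: they are no part of the job. What is shaped like the part that bears pipe_mid but blue is not meant.

How it is judged:
By the outcome, as a careful person would: the job done as asked, in the order asked, and still so for the second after the job is handed in, with the robot touching nothing.
It also fails if it takes over 61 s, if anything falls off the work surface, if the arm or the gripper's body presses on something with over 40 N, if the wrist force passes 120 N, or if a joint passes its speed limit or range.

## Working session

There is one attempt and no reset: what is moved stays moved. The work goes in short steps, Python scripts to look and compute and a shell command to move; the robot and the scene stay as the last step left them, time stands still between calls to the robot, and variables do not carry over. Pictures are saved under pics/ and viewed, at most 10 in all, crops included, and the job is handed in when it is done.

```bash
ls; mkdir -p pics
python3 - <<'E'
from rig import status,get_image,env
import cv2,numpy as np
print(env.tcp_to_grasp)
ims=[]
for n in ["scene","top"]:
    d=get_image(n); cv2.imwrite(f"pics/{n}0.png",d["color"][:,:,::-1])
    print(n,{k:np.round(v,4).tolist() for k,v in d.items() if k!="color"})
    np.savez(f"pics/{n}0.npz",**d)
s=status.observe(); print(s)
E
```

```text
pics
0.0187
scene {'vertical_fov': 48.9722, 'cx': 246.1239, 'cy': 190.3689, 'xyz': [1.1728, 0.7806, 1.0311], 'orientation': [[-0.7733, 0.4242, -0.4713], [0.6341, 0.5193, -0.5729], [0.0017, -0.7418, -0.6706]]}
top {'vertical_fov': 56.5617, 'cx': 246.2157, 'cy': 184.8233, 'xyz': [0.2746, 0.0095, 1.2546], 'orientation': [[-0.1508, -0.9648, 0.2153], [-0.9886, 0.1483, -0.0277], [-0.0052, -0.217, -0.9761]]}
{'time_s': 0.1, 'q': array([ 6.29507766e+01,  2.18383922e+01,  7.43798543e+01, -3.54744276e-03,
        8.38595283e+01, -1.23354791e+01]), 'qvel': array([-0.03227359, -0.02652314, -0.02352914, -0.06017985, -0.03960141,
       -0.10554203]), 'joint_efforts': array([ 4.56448150e-03, -4.49219120e+01, -2.31653792e+01, -1.57906229e-04,
        3.67572953e-03, -4.70352904e-05]), 'position': array([0.13958231, 0.53171043, 0.23076497]), 'tool_rot': array([[-9.67208481e-01,  2.53983145e-01, -5.62470990e-04],
       [ 2.53983664e-01,  9.67207717e-01, -1.23693877e-03],
       [ 2.29864682e-04, -1.33923611e-03, -9.99999077e-01]]), 'ft_force': array([-0.38225935, -0.35562899,  0.91855789]), 'wrist_torque': array([ 0.01746365,  0.01647147, -0.01029853]), 'gripper_force': 0.0, 'grip_width': 0.08518107310240255}
```

View pics/scene0.png

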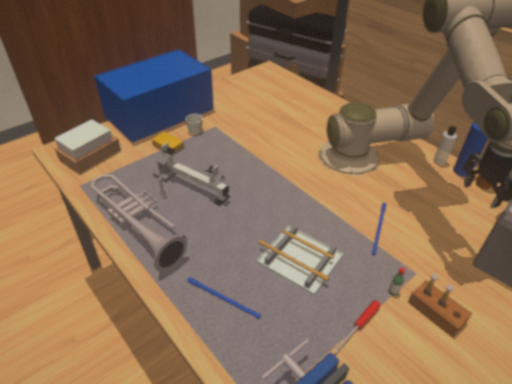

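View pics/top0.png

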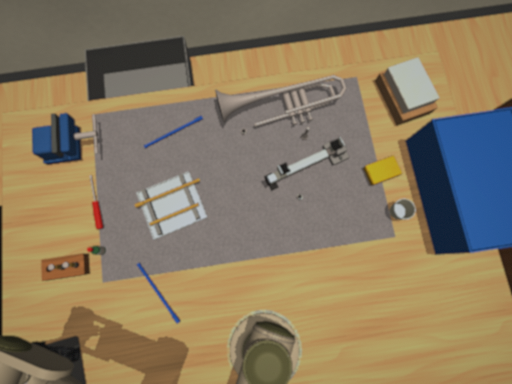

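The scene view shows the cradle around (195,180), the tray around (300,257) with two brass tubes, and two blue tubes at (224,298) and (379,228). In the top view the cradle runs from (270,180) to (340,148) and the tray is at (171,205). Next I'll view enlarged crops.

Run:
```python
import cv2,numpy as np
t=cv2.imread("pics/top0.png");s=cv2.imread("pics/scene0.png")
def c(i,x,y,w,h): return cv2.resize(i[y:y+h,x:x+w],(400,300),interpolation=cv2.INTER_CUBIC)
a=np.vstack([np.hstack([c(t,255,125,100,75),c(t,120,165,100,75)]),np.hstack([c(s,145,145,100,75),c(s,250,220,100,75)])])
cv2.imwrite("pics/crops.png",a)
```

```text
(no output)
```

View pics/crops.png

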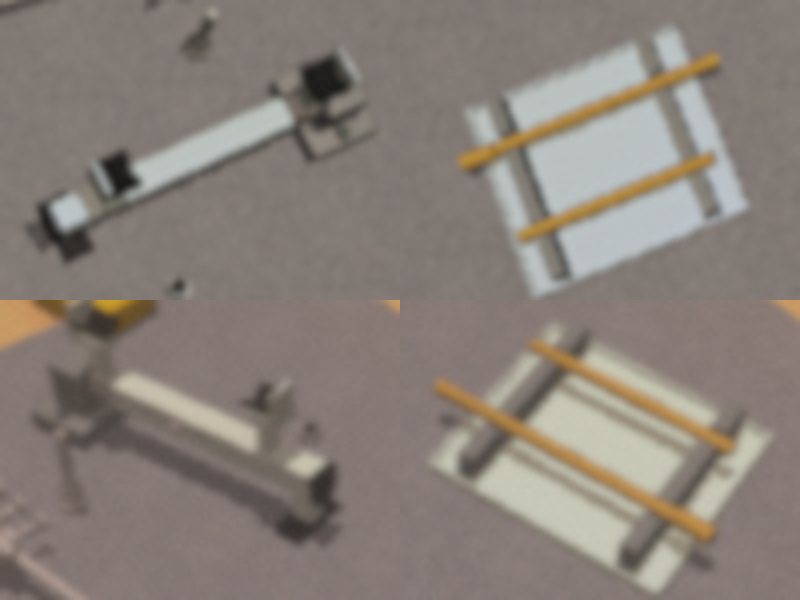

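The crops show two brass tubes in the tray. The upper one in the top view, (135,205)–(199,180), is longer and has a thick end at lower left. The lower one, (151,224)–(198,204), is plain and shorter. The two blue tubes are look-alikes, so the mouthpipe is the upper brass one. The cradle's foot is at about (338,152) in the top view, its sleeve end at about (269,179), and the button speck is at about (189,177) in the scene view.

```bash
cat > h.py <<'E'
import numpy as np,cv2
from rig import status,get_image
def ray(d,u,v,fish=False):
    d={k:np.asarray(d[k]) for k in d}
    f=d["color"].shape[0]/2/np.tan(np.radians(float(d["vertical_fov"]))/2)
    x,y=(u-float(d["cx"])),(v-float(d["cy"]))
    if fish:
        r=np.hypot(x,y)+1e-9;t=r/f;c=np.array([np.sin(t)*x/r,np.sin(t)*y/r,np.cos(t)])
    else: c=np.array([x/f,y/f,1])
    return d["xyz"],d["orientation"]@c
def onz(d,u,v,z,fish=False):
    o,r=ray(d,u,v,fish);return (o+r*(z-o[2])/r[2]).round(4)
def proj(d,p):
    """world point -> fisheye wrist pixel"""
    f=d["color"].shape[0]/2/np.tan(np.radians(float(d["vertical_fov"]))/2)
    c=np.asarray(d["orientation"]).T@(np.asarray(p)-d["xyz"]);t=np.arctan2(np.hypot(c[0],c[1]),c[2]);n=np.hypot(c[0],c[1])
    return float(d["cx"])+f*t*c[0]/n,float(d["cy"])+f*t*c[1]/n
E
python3 - <<'E'
from h import *
T=dict(np.load("pics/top0.npz"));S=dict(np.load("pics/scene0.npz"))
print("pipe",a:=onz(T,135,205.5,.032),b:=onz(T,199.5,180.5,.032),(a+b)/2,np.linalg.norm(a-b),np.degrees(np.arctan2(*(a-b)[1::-1])))
l=onz(T,255+50/4,125+219/4,.068);r=onz(T,255+293/4,125+106/4,.068)
print("sleeve",l,r,np.linalg.norm(l-r),np.degrees(np.arctan2(*(l-r)[1::-1])), r+(l-r)/np.linalg.norm(l-r)*.075)
print("btn",onz(S,188.75,177,.055), "shortT",onz(T,151,224,.032),onz(T,198,204.5,.032))
E
```

```text
pipe [0.5302 0.3673 0.032 ] [0.5847 0.135  0.032 ] [0.55745 0.25115 0.032  ] 0.23860750197762015 103.20339611613343
sleeve [ 0.5428 -0.0988  0.068 ] [ 0.6103 -0.3238  0.068 ] 0.23490689645048735 106.69924423399362 [ 0.58874891 -0.25196303  0.068     ]
btn [ 0.6006 -0.2384  0.055 ] shortT [0.4578 0.3184 0.032 ] [0.5006 0.1506 0.032 ]
```

```bash
python3 -m handwheel '4 -2 1 0 0 -7 1;6 -6 2 0 0 -14 1;8 -10 3 0 0 -21 1;10 -14 4 0 0 -28 1;12 -18 5 0 0 -35 1;14 -21.5 6 0 0 -42 1;16 -25 7 0 0 -49 1;18 -28.5 7 0 0 -56 1'
python3 -m handwheel '2 -3.5 0 0 0 -2.6 1;4 -7 0 0 0 -2.6 1;6 -10.5 0 0 0 -2.6 1;8 -14 0 0 0 -2.6 1;10 -17.5 0 0 0 -2.6 1;12 -21 0 0 0 -2.6 1;14 -24.5 0 0 0 -2.6 1;16 -28 0 0 0 -2.6 1'
python3 -m handwheel '2 -3.5 0 0 0 0 1;4 -7 0 0 0 0 1;6 -10.5 0 0 0 0 1;8 -14 0 0 0 0 1;9 -17 0 0 0 0 1;9 -18 0 0 0 0 1;9 -18 0 0 0 0 1'
python3 - <<'E'
from h import *
d=get_image("wrist");cv2.imwrite("pics/w1.png",cv2.resize(d["color"][:,:,::-1],None,fx=1.5,fy=1.5));np.savez("pics/w1.npz",**d)
print({k:np.round(v,4).tolist() for k,v in d.items() if k!="color"})
s=status.observe();print(s["time_s"],s["q"],s["position"],s["tool_rot"],s["ft_force"]);print(proj(d,[.597,-.245,.055]))
E
```

```text
time_s: 0.77
position: [0.3113, 0.261, 0.3011]
tool_rot: [[-0.325, 0.946, 0.002], [0.946, 0.325, 0.001], [0.0, 0.002, -1.0]]
ft_force: [1.5, -0.0, 0.1]
grip_width: 0.0854
gripper_force: 0.0
time_s: 1.43
position: [0.4712, -0.0195, 0.2997]
tool_rot: [[-0.287, 0.958, -0.0], [0.958, 0.287, 0.0], [0.0, -0.0, -1.0]]
ft_force: [0.5, -0.4, 1.2]
grip_width: 0.0856
gripper_force: 0.0
time_s: 2.02
position: [0.5607, -0.1996, 0.2985]
tool_rot: [[-0.284, 0.959, -0.002], [0.959, 0.284, 0.001], [0.001, -0.002, -1.0]]
ft_force: [0.2, 0.7, 0.1]
grip_width: 0.0857
gripper_force: 0.0
{'vertical_fov': 65.7065, 'cx': 259.6682, 'cy': 191.9162, 'xyz': [0.5409, -0.1344, 0.4408], 'orientation': [[0.9591, 0.273, 0.0751], [0.2831, -0.9235, -0.2587], [-0.0012, 0.2694, -0.963]]}
2.0667 [-3.08437591e+01  2.45031048e+01  5.89246427e+01  1.32894843e-02
  9.66664513e+01 -4.74489593e+01] [ 0.56049045 -0.19777503  0.29915655] [[-2.85800082e-01  9.58288391e-01 -1.29344195e-03]
 [ 9.58288289e-01  2.85801457e-01  1.04071253e-03]
 [ 1.36697033e-03 -9.42054547e-04 -9.99998622e-01]] [-0.15809487  0.86376441 -0.34453888]
(np.float64(276.534094754027), np.float64(201.863930517774))
```

View pics/w1.png

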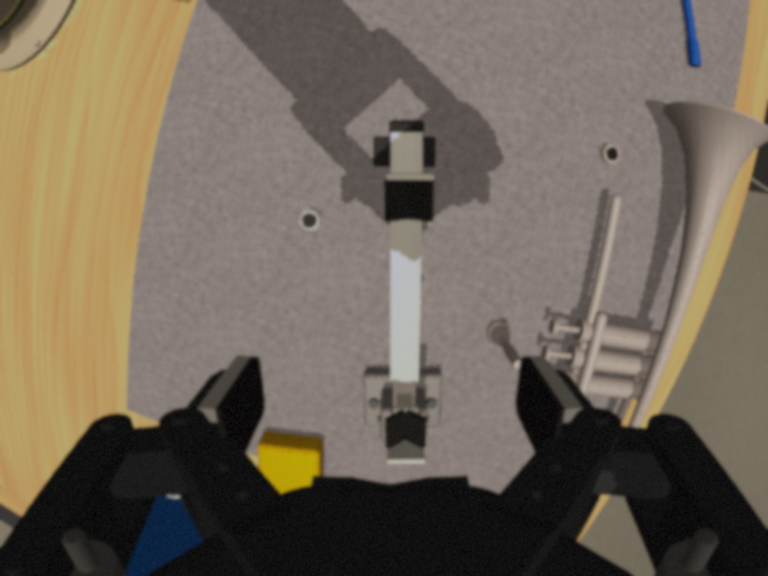

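The wrist view shows the sleeve vertical from (405,381) at the foot end up to (407,125), with a small button bump on its right edge near (422,275). The far saddle is at (410,198), and the mouthpiece stands at (500,330), to the right of the sleeve. I'll measure edges and button next.

Run:
```python
from h import *
d=dict(np.load("pics/w1.npz"));g=cv2.cvtColor(d["color"],cv2.COLOR_RGB2GRAY).astype(float);g=cv2.GaussianBlur(g,(3,3),0)
L=[];R=[]
for v in range(175,245,3):
    if 178<v<190: continue
    row=g[v];gr=np.diff(row)
    i=250+np.argmax(gr[250:270]);j=270+np.argmin(gr[270:290])
    L.append(onz(d,i+.5,v,.068,1));R.append(onz(d,j+.5,v,.068,1))
L=np.array(L);R=np.array(R)
for P in (L,R):
    c=np.median(P,0);vx=cv2.fitLine(P[:,:2].astype(np.float32),cv2.DIST_HUBER,0,.001,.001).ravel();print(vx,np.degrees(np.arctan2(vx[1],vx[0])))
print("w",np.median(np.linalg.norm(L-R,axis=1)))
for u,v in [(270,254),(270,84)]: print(onz(d,u,v,.068,1))
print("btn",onz(d,422/1.5,275/1.5,.055,1))
c=d["color"][150:270,240:310,::-1];a=cv2.resize(c,None,fx=5,fy=5,interpolation=cv2.INTER_CUBIC)
S=dict(np.load("pics/scene0.npz"));b=S["color"][150:210,155:235,::-1];b=cv2.resize(b,(440,600)[::1],interpolation=cv2.INTER_CUBIC)
cv2.imwrite("pics/c2.png",np.hstack([a,cv2.resize(S["color"][145:205,157:245,::-1],(440,300),interpolation=cv2.INTER_CUBIC).repeat(1,0) if 0 else np.vstack([cv2.resize(S["color"][145:205,157:245,::-1],(440,300),interpolation=cv2.INTER_CUBIC),np.zeros((300,440,3),np.uint8)])]))
```

```text
[ 0.2825157  -0.95926267  0.57516    -0.25293   ] -73.589584
[ 0.30024943 -0.9538607   0.60459    -0.25769   ] -72.52741
w 0.026896096371035003
[ 0.6095 -0.3173  0.068 ]
[ 0.5431 -0.0985  0.068 ]
btn [ 0.5954 -0.2183  0.055 ]
```

View pics/c2.png

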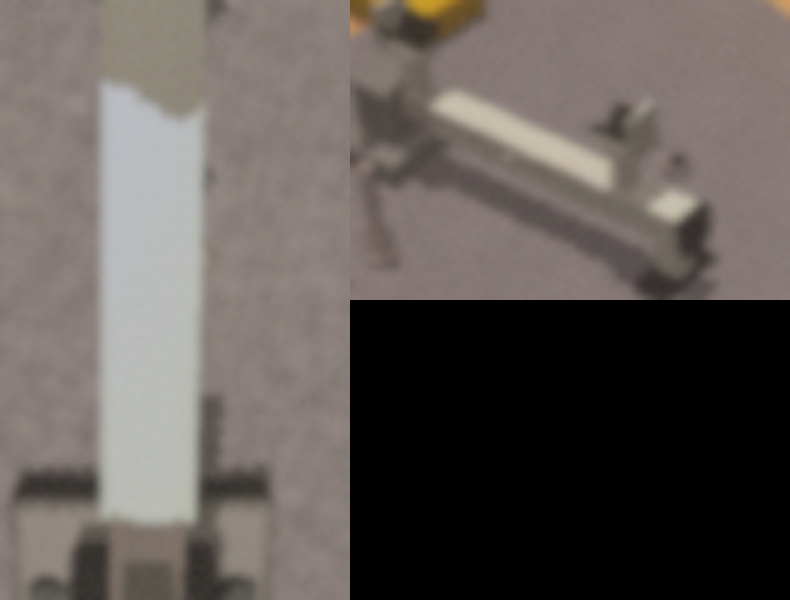

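The crop shows the sleeve's foot end at (148,522), the button highlight near (205,255) in the left part (its bench shadow at (211,175)), and a bright dot in the scene view at (189,177). All agree on the button axis at (0.587,-0.243) and a cradle yaw of 16.9°.

```bash
python3 -m handwheel '1.3 -2.3 -4 0 0 0.3 0.8;2.65 -4.55 -8 0 0 0.3 0.8;2.65 -4.55 -12 0 0 0.3 0.8;2.65 -4.55 -16 0 0 0.3 0.8;2.65 -4.55 -19 0 0 0.3 0.8;2.65 -4.55 -20 0 0 0.3 0.8;2.65 -4.55 -20 0 0 0.3 0.8'
python3 - <<'E'
from h import *
d=get_image("wrist");np.savez("pics/w2.npz",**d);cv2.imwrite("pics/w2.png",d["color"][:,:,::-1])
s=status.observe();print(s["position"],s["tool_rot"].round(3).tolist())
print(proj(d,[.587,-.2433,.068]),proj(d,[.6033,-.2384,.055]))
g=cv2.GaussianBlur(cv2.cvtColor(d["color"],cv2.COLOR_RGB2GRAY).astype(float),(3,3),0)
for v in range(150,280,15): 
    gr=np.diff(g[v,200:330]);i=200+np.argmax(gr);j=200+np.argmin(gr);a=onz(d,i+.5,v,.068,1);b=onz(d,j+.5,v,.068,1);print(v,i,j,a,b,np.linalg.norm(a-b).round(4),((a+b)/2)[:2]@[.957,.2907])
E
```

```text
time_s: 2.65
position: [0.5863, -0.2409, 0.0982]
tool_rot: [[-0.293, 0.956, -0.004], [0.956, 0.293, 0.003], [0.004, -0.003, -1.0]]
ft_force: [0.0, -0.6, -0.0]
grip_width: 0.0683
gripper_force: 0.0
[ 0.58752567 -0.24185517  0.10093466] [[-0.293, 0.956, 0.0], [0.956, 0.293, 0.0], [0.0, 0.0, -1.0]]
(np.float64(260.8529395873976), np.float64(226.5848840732046)) (np.float64(286.2856147157775), np.float64(219.30071959949024))
150 238 283 [ 0.5604 -0.2013  0.068 ] [ 0.5856 -0.1936  0.068 ] 0.0264 0.490962285
165 238 282 [ 0.5629 -0.2099  0.068 ] [ 0.5878 -0.2023  0.068 ] 0.026 0.49069668
180 238 282 [ 0.5655 -0.2186  0.068 ] [ 0.5906 -0.2109  0.068 ] 0.0263 0.490766025
195 238 281 [ 0.568  -0.2276  0.068 ] [ 0.5929 -0.22    0.068 ] 0.026 0.4904319899999999
210 284 281 [ 0.5977 -0.2286  0.068 ] [ 0.5959 -0.2291  0.068 ] 0.0019 0.504610905
225 285 281 [ 0.6015 -0.2378  0.068 ] [ 0.599  -0.2385  0.068 ] 0.0026 0.505209045
240 238 327 [ 0.5761 -0.2564  0.068 ] [ 0.6312 -0.24    0.068 ] 0.0575 0.50554131
255 239 325 [ 0.5796 -0.2667  0.068 ] [ 0.634  -0.2507  0.068 ] 0.0567 0.50550351
270 239 326 [ 0.5826 -0.2777  0.068 ] [ 0.6392 -0.2613  0.068 ] 0.0589 0.50628765
```

View pics/w2.png

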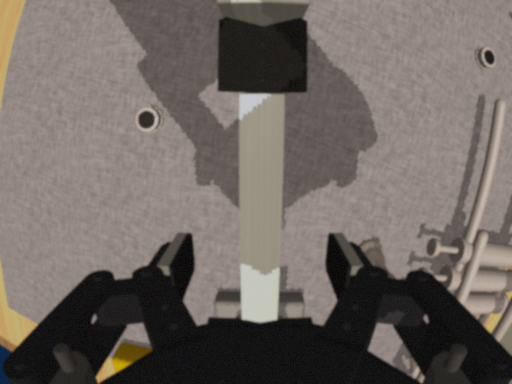

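The view shows the sleeve at columns 238–282 between the open fingers. A light button bump sits on the right edge near (284,218), and the mouthpiece is at about (372,250), just outside the right finger. I'll pin down both.

Run:
```python
from h import *
d=dict(np.load("pics/w2.npz"));g=cv2.cvtColor(d["color"],cv2.COLOR_RGB2GRAY)
print(g[204:236:2,279:292])
d1=dict(np.load("pics/w1.npz"));p=np.array([.587,-.2433])
for uv in [(333,217),(345,242)]: print("mp",[ (onz(d1,*uv,z,1)[:2]-p)@[.957,.2907] for z in (0,.087)],[ (onz(d1,*uv,z,1)[:2]-p)@[-.2907,.957] for z in (0,.087)])
a=cv2.resize(d["color"][190:240,265:345,::-1],(800,500),interpolation=cv2.INTER_CUBIC);cv2.imwrite("pics/c3.png",a)
```

```text
[[147 145 137 117 102 100 102 101  98  93  93  95 103]
 [145 147 136 115  99  98 100 100 103 105 110 122 132]
 [146 143 132 114 103 112 122 128 131 132 136 142 142]
 [147 144 131 112 108 115 125 136 138 139 142 142 141]
 [145 142 131 114 102 105 120 133 138 140 142 143 141]
 [145 141 132 115 106 118 135 141 139 142 146 146 147]
 [146 141 127 110 110 125 137 138 138 143 146 147 150]
 [146 141 128 112 111 122 132 135 138 141 143 145 147]
 [147 142 133 116 108 107 120 132 140 144 143 144 145]
 [146 141 131 122 113 108 116 134 143 145 144 145 143]
 [146 142 132 123 113 111 121 138 146 146 146 145 144]
 [146 140 131 116 113 120 136 145 146 148 149 149 146]
 [144 141 127 117 122 133 144 146 149 149 151 149 149]
 [146 144 141 136 138 139 141 142 146 146 148 148 147]
 [146 146 144 140 139 139 139 141 142 145 143 147 145]
 [147 144 143 139 138 138 137 136 139 139 140 142 143]]
mp [np.float64(0.10407249000000002), np.float64(0.08101158000000006)] [np.float64(-0.04865169000000001), np.float64(-0.015827670000000026)]
mp [np.float64(0.12880431000000006), np.float64(0.10085034000000001)] [np.float64(-0.09421332000000002), np.float64(-0.05237679000000002)]
```

```bash
python3 -m handwheel '0 -0.25 -3 0 0 0 0.8;0 -0.25 -5 0 0 0 0.8;0 -0.25 -6 0 0 0 0.8;0 -0.25 -6.5 0 0 0 0.8;0 -0.25 -6.5 0 0 0 0.8;0 -0.25 -6.5 0 0 0 0.8' 30
python3 -m handwheel '0 0 0 0 0 0 0;0 0 0 0 0 0 0;0 0 0 0 0 0 0;0 0 0 0 0 0 0;0 0 0 0 0 0 0;0 0 0 0 0 0 0;0 0 0 0 0 0 0;0 0 0 0 0 0 0' 30
```

```text
time_s: 3.2
position: [0.5882, -0.2458, 0.0368]
tool_rot: [[-0.292, 0.956, 0.002], [0.956, 0.292, -0.002], [-0.002, 0.002, -1.0]]
ft_force: [-0.5, -0.8, 0.5]
grip_width: 0.0681
gripper_force: 0.0
time_s: 3.87
position: [0.5879, -0.2456, 0.0358]
tool_rot: [[-0.292, 0.956, 0.002], [0.956, 0.292, -0.001], [-0.001, 0.002, -1.0]]
ft_force: [1.2, 1.6, 6.6]
grip_width: 0.026
gripper_force: 31.4
```

```bash
python3 -m handwheel '-0.03 0.1 0 0 0 0 0;-0.06 0.19 0 0 0 0 0;-0.09 0.29 0 0 0 0 0;-0.12 0.38 0 0 0 0 0;-0.17 0.57 0 0 0 0 0;-0.23 0.77 0 0 0 0 0;-0.29 0.96 0 0 0 0 0;-0.35 1.15 0 0 0 0 0'
python3 -m handwheel '-0.06 0.19 0 0 0 0 0;-0.12 0.38 0 0 0 0 0;-0.17 0.57 0 0 0 0 0;-0.2 0.67 0 0 0 0 0'
```

```text
time_s: 4.53
position: [0.585, -0.2356, 0.0358]
tool_rot: [[-0.291, 0.957, 0.004], [0.957, 0.291, -0.003], [-0.004, 0.003, -1.0]]
ft_force: [5.8, -5.5, 4.8]
grip_width: 0.0258
gripper_force: 30.5
time_s: 4.87
position: [0.5829, -0.2284, 0.0358]
tool_rot: [[-0.292, 0.957, 0.003], [0.957, 0.292, -0.003], [-0.004, 0.002, -1.0]]
ft_force: [4.0, -4.1, 4.1]
grip_width: 0.0257
gripper_force: 30.6
```

```bash
python3 -m handwheel '-0.04 0.14 0 0 0 0 0;-0.09 0.29 0 0 0 0 0;-0.12 0.38 0 0 0 0 0;-0.15 0.48 0 0 0 0 0;-0.17 0.57 0 0 0 0 0;-0.2 0.67 0 0 0 0 0'
python3 -m handwheel '-0.03 0.1 0 0 0 0 0;-0.06 0.19 0 0 0 0 0;-0.09 0.29 0 0 0 0 0;-0.12 0.38 0 0 0 0 0'
```

```text
time_s: 5.37
position: [0.5809, -0.2219, 0.0358]
tool_rot: [[-0.292, 0.957, 0.003], [0.957, 0.292, -0.003], [-0.004, 0.002, -1.0]]
ft_force: [4.2, -4.1, 4.6]
grip_width: 0.0258
gripper_force: 30.7
time_s: 5.7
position: [0.5797, -0.2179, 0.0358]
tool_rot: [[-0.292, 0.957, 0.003], [0.957, 0.292, -0.002], [-0.003, 0.003, -1.0]]
ft_force: [5.1, -2.8, 5.2]
grip_width: 0.0255
gripper_force: 30.7
```

```bash
python3 -m handwheel '-0.03 0.1 0 0 0 0 0;-0.06 0.19 0 0 0 0 0;-0.09 0.29 0 0 0 0 0'
```

```text
time_s: 5.95
position: [0.5786, -0.2142, 0.0358]
tool_rot: [[-0.292, 0.957, 0.003], [0.957, 0.292, -0.001], [-0.002, 0.002, -1.0]]
ft_force: [2.7, 2.1, 6.7]
grip_width: 0.0257
gripper_force: 31.0
```

```bash
python3 -m handwheel '-0.03 0.1 0 0 0 0 0;-0.06 0.19 0 0 0 0 0;-0.09 0.29 0 0 0 0 0'
```

```text
time_s: 6.2
position: [0.5778, -0.2115, 0.0358]
tool_rot: [[-0.292, 0.956, 0.003], [0.956, 0.292, -0.002], [-0.002, 0.002, -1.0]]
ft_force: [3.3, -0.4, 6.2]
grip_width: 0.0257
gripper_force: 30.8
```

```bash
python3 -m handwheel '-0.02 0.07 0 0 0 0 0;-0.03 0.1 0 0 0 0 0'
python3 - <<'E'
from h import *
d=get_image("scene");np.savez("pics/s3.npz",**d)
a=cv2.resize(d["color"][140:215,145:245,::-1],(800,600),interpolation=cv2.INTER_CUBIC);cv2.imwrite("pics/s3.png",a)
d=get_image("wrist");np.savez("pics/w3.npz",**d)
E
```

```text
time_s: 6.37
position: [0.5777, -0.2111, 0.0358]
tool_rot: [[-0.292, 0.956, 0.004], [0.956, 0.292, -0.003], [-0.004, 0.003, -1.0]]
ft_force: [3.9, -4.5, 3.8]
grip_width: 0.0255
gripper_force: 30.6
```

```bash
python3 -m handwheel '-0.02 0.05 0 0 0 0 0;-0.02 0.05 0 0 0 0 0;-0.02 0.05 0 0 0 0 0'
```

```text
time_s: 6.72
position: [0.5777, -0.2109, 0.0359]
tool_rot: [[-0.292, 0.957, 0.004], [0.957, 0.292, -0.003], [-0.004, 0.003, -1.0]]
ft_force: [5.4, -5.2, 4.3]
grip_width: 0.0256
gripper_force: 30.5
```

```bash
python3 -m handwheel '-0.01 0.04 0 0 0 0 0;-0.02 0.07 0 0 0 0 0;-0.02 0.07 0 0 0 0 0'
```

```text
time_s: 6.97
position: [0.5776, -0.2108, 0.0359]
tool_rot: [[-0.291, 0.957, 0.004], [0.957, 0.292, -0.004], [-0.005, 0.003, -1.0]]
ft_force: [5.4, -8.1, 2.3]
grip_width: 0.0257
gripper_force: 30.4
```

The sleeve is held about 36 mm out and resists a pull of about 9 N, so it has caught. Unload, open, lift and verify.

```bash
python3 -m handwheel '0.03 -0.1 0 0 0 0 0;0.05 -0.15 0 0 0 0 0;0.05 -0.15 0 0 0 0 0.8;0.05 -0.15 0 0 0 0 0.8;0.05 -0.15 0 0 0 0 0.8;0.05 -0.15 0 0 0 0 0.8;0.05 -0.15 0 0 0 0 0.8;0.05 -0.15 0 0 0 0 0.8'
python3 -m handwheel '0 0 3 0 0 0 0.8;0 0 7 0 0 0 0.8;0 0 11 0 0 0 0.8;-1 2 15 0 0 0 0.8;-2 4 19 0 0 0 0.8;-2 4 23 0 0 0 0.8;-2 4 24 0 0 0 0.8;-2 4 24 0 0 0 0.8'
python3 - <<'E'
from h import *
d=get_image("scene");np.savez("pics/s4.npz",**d);w=get_image("wrist");np.savez("pics/w4.npz",**w)
a=cv2.resize(d["color"][145:205,157:237,::-1],(480,360),interpolation=cv2.INTER_CUBIC)
b=cv2.resize(w["color"][60:330,170:410,::-1],(320,360),interpolation=cv2.INTER_CUBIC)
cv2.imwrite("pics/v4.png",np.hstack([a,b]));s=status.observe();print(s["position"])
E
```

```text
time_s: 7.63
position: [0.5765, -0.2101, 0.0347]
tool_rot: [[-0.292, 0.956, -0.0], [0.956, 0.292, 0.0], [0.0, -0.0, -1.0]]
ft_force: [-0.6, 0.4, 0.3]
grip_width: 0.0687
gripper_force: 0.0
time_s: 8.3
position: [0.5574, -0.1702, 0.2798]
tool_rot: [[-0.293, 0.956, 0.008], [0.956, 0.293, -0.004], [-0.006, 0.006, -1.0]]
ft_force: [0.3, 0.5, -0.8]
grip_width: 0.0685
gripper_force: 0.0
[ 0.55643108 -0.17010776  0.2746765 ]
```

View pics/v4.png

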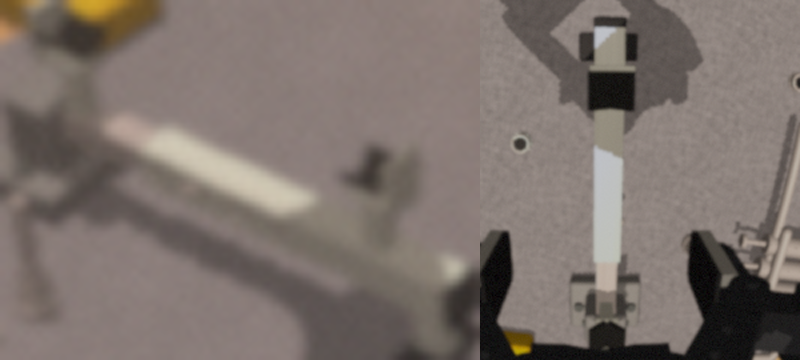

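The picture shows the sleeve drawn out with the pink inner tube exposed next to the foot. Now I'll measure the extension and go over the tray.

```bash
python3 -m handwheel '0 4 0 0 0 -1 0.5;0 8 0 0 0 -2 0.5;0 12 0 0 0 -3 0.5;0 16 0 0 0 -3.7 0.5;0 20 0 0 0 -3.7 0.5;0 24 0 0 0 -3.7 0.5;0 28 0 0 0 -3.7 0.5;0 32 0 0 0 -3.7 0.5'
python3 -m handwheel '0 4 0 0 0 0 0.5;0 8 0 0 0 0 0.5;0 10 0 0 0 0 0.5;0 10 -4 0 0 0 0.5;0 10 -4 0 0 0 0.5'
python3 - <<'E'
from h import *
d=dict(np.load("pics/w4.npz"));y=np.array([-.2907,.957,0]);x=np.array([.957,.2907,0]);p=np.array([.587,-.2433,.0])
im=d["color"].astype(int)
hsv=cv2.cvtColor(d["color"],cv2.COLOR_RGB2HSV);print("sat col",[(v,hsv[v,263:268,1].mean().round(),hsv[v,263:268,2].mean().round()) for v in range(246,270,2)])
for v in (253,256.5,260): print(v,(onz(d,265.3,v,.068,1)-p)@y)
d1=dict(np.load("pics/w1.npz"));print("before",(onz(d1,270,254,.068,1)-p)@y)
w=get_image("wrist");np.savez("pics/w5.npz",**w)
h=cv2.cvtColor(w["color"],cv2.COLOR_RGB2HSV);m=cv2.inRange(h,(10,100,70),(28,255,255))
for c in cv2.findContours(m,cv2.RETR_EXTERNAL,cv2.CHAIN_APPROX_NONE)[0]:
    if cv2.contourArea(c)<300: continue
    P=np.array([onz(w,*q[0],.035,1)[:2] for q in c]).astype(np.float32);r=cv2.minAreaRect(P)
    b=cv2.boxPoints(r);print(cv2.contourArea(c),r,cv2.fitLine(P,cv2.DIST_L2,0,.001,.001).ravel(),cv2.boundingRect(c))
cv2.imwrite("pics/w5.png",w["color"][:,:,::-1]);s=status.observe();print(s["time_s"],s["position"],s["q"])
E
```

```text
time_s: 9.07
position: [0.5558, 0.1515, 0.2728]
tool_rot: [[-0.229, 0.973, -0.004], [0.973, 0.229, -0.0], [0.001, -0.004, -1.0]]
ft_force: [-0.1, -0.7, 1.2]
grip_width: 0.0429
gripper_force: 0.0
time_s: 9.48
position: [0.5535, 0.2503, 0.2266]
tool_rot: [[-0.232, 0.973, -0.014], [0.973, 0.232, -0.003], [0.0, -0.015, -1.0]]
ft_force: [-0.1, 0.3, -1.5]
grip_width: 0.0428
gripper_force: 0.0
sat col [(246, np.float64(8.0), np.float64(192.0)), (248, np.float64(8.0), np.float64(192.0)), (250, np.float64(9.0), np.float64(192.0)), (252, np.float64(8.0), np.float64(192.0)), (254, np.float64(10.0), np.float64(193.0)), (256, np.float64(16.0), np.float64(190.0)), (258, np.float64(33.0), np.float64(190.0)), (260, np.float64(34.0), np.float64(190.0)), (262, np.float64(35.0), np.float64(190.0)), (264, np.float64(35.0), np.float64(190.0)), (266, np.float64(36.0), np.float64(190.0)), (268, np.float64(36.0), np.float64(190.0))]
253 -0.03623118000000006
256.5 -0.04157700000000003
260 -0.04692282000000004
before -0.07735875000000006
3329.0 ((0.9014115333557129, 0.26744863390922546), (0.3411490023136139, 
[... 256 characters left out ...]
97364  0.24323379] (192, 90, 17, 145)
1722.5 ((0.5589731335639954, 0.250798761844635), (0.015449576079845428, 0.24115130305290222), 13.794451713562012) [ 0.24809329 -0.9687362   0.5582613   0.25731936] (260, 65, 15, 200)
1728.5 ((0.7336499691009521, 0.5135999917984009), (0.1646999716758728, 0.042999982833862305), 0.0) [0.9863477  0.1646763  0.73398876 0.5091857 ] (389, 0, 104, 46)
26334.0 ((0.1534874439239502, -0.07309412956237793), (1.0284909009933472, 0.3000696301460266), 80.5433120727539) [0.2271546  0.9738587  0.19675799 0.1414851 ] (0, 0, 107, 384)
9.5333 [0.55466222 0.24958352 0.23006779] [ 1.30916328e+01  2.81047344e+01  6.40831861e+01 -8.77441710e-03
  8.84468391e+01 -2.31867713e-01]
```

View pics/w5.png

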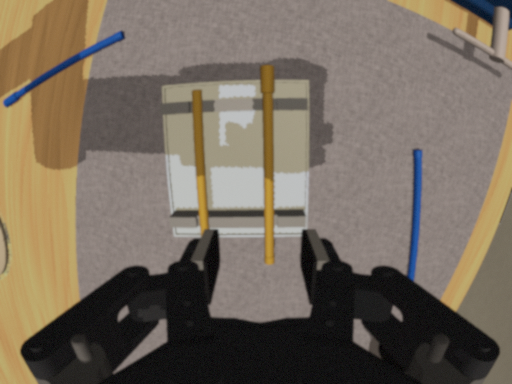

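The wrist view shows the mouthpipe from (267,65), the thick socket, to (269,263), between the fingers, with the short tube at (200,160) to the left. The extension is about 35.5 mm, which is one hole. The pipe's middle is at (0.559,0.251), yaw about 14.1°.

```bash
python3 -m handwheel '0.43 0.12 -4 0 0 0.7 0.42;0.43 0.12 -8 0 0 0.7 0.42;0.43 0.12 -12 0 0 0.7 0.42;0.43 0.12 -15 0 0 0.7 0.42;0.43 0.12 -17 0 0 0.7 0.42;0.43 0.12 -17 0 0 0.7 0.42;0.43 0.12 -17 0 0 0.7 0.42'
python3 - <<'E'
from h import *
w=get_image("wrist");np.savez("pics/w6.npz",**w);s=status.observe();print(s["position"],s["tool_rot"][:,1])
h=cv2.cvtColor(w["color"],cv2.COLOR_RGB2HSV);m=cv2.inRange(h,(10,100,50),(28,255,255))
for c in cv2.findContours(m,cv2.RETR_EXTERNAL,cv2.CHAIN_APPROX_NONE)[0]:
    if not 600<cv2.contourArea(c)<9000: continue
    P=np.array([onz(w,*q[0],.035,1)[:2] for q in c]).astype(np.float32);print(cv2.contourArea(c),cv2.minAreaRect(P),cv2.boundingRect(c))
E
```

```text
time_s: 10.12
position: [0.5616, 0.2503, 0.0654]
tool_rot: [[-0.241, 0.971, -0.001], [0.971, 0.241, -0.0], [-0.0, -0.001, -1.0]]
ft_force: [-0.3, -0.8, 0.9]
grip_width: 0.0361
gripper_force: 0.0
[0.56214756 0.25061957 0.06666917] [0.97056953 0.24081197 0.00209353]
666.5 ((0.875725269317627, 0.14673331379890442), (0.039753273129463196, 0.11600370705127716), 22.734603881835938) (476, 317, 36, 67)
1454.0 ((0.3134644329547882, -0.011381998658180237), (0.25805041193962097, 0.05879467725753784), 69.94291687011719) (0, 281, 33, 103)
3030.0 ((0.47560665011405945, 0.26107215881347656), (0.01298039872199297, 0.13123276829719543), 14.177066802978516) (119, 71, 36, 196)
5548.0 ((0.5547513961791992, 0.2696740925312042), (0.014996828511357307, 0.2042841613292694), 13.97527027130127) (244, 20, 27, 304)
```

```bash
python3 -m handwheel '-0.25 0.05 -2.5 0 0 0 0.42;-0.25 0.05 -4 0 0 0 0.42;-0.25 0.05 -5 0 0 0 0.42;-0.25 0.05 -5.1 0 0 0 0.42;-0.25 0.05 -5.1 0 0 0 0.42;-0.25 0.05 -5.1 0 0 0 0.42' 40
python3 -m handwheel '0 0 0 0 0 0 0;0 0 0 0 0 0 0;0 0 0 0 0 0 0;0 0 0 0 0 0 0;0 0 0 0 0 0 0;0 0 0 0 0 0 0;0 0 0 0 0 0 0' 40
```

```text
time_s: 10.67
position: [0.5594, 0.2516, 0.0155]
tool_rot: [[-0.242, 0.97, 0.003], [0.97, 0.242, 0.001], [-0.0, 0.003, -1.0]]
ft_force: [0.0, -0.0, -0.6]
grip_width: 0.0361
gripper_force: 0.0
time_s: 11.25
position: [0.5603, 0.2519, 0.0152]
tool_rot: [[-0.242, 0.97, 0.005], [0.97, 0.242, 0.001], [-0.0, 0.005, -1.0]]
ft_force: [4.8, 1.2, 1.7]
grip_width: 0.0107
gripper_force: 39.1
```

```bash
python3 -m handwheel '0 0 2 0 0 0 0;0 0 5 0 0 0 0;0 0 9 0 0 0 0;0 0 13 0 0 0 0;0 0 17 0 0 0 0;0 0 20 0 0 0 0;0 -1 21 0 0 1 0;0 -3 21 0 0 2 0'
python3 - <<'E'
from h import *
y=np.array([-.2907,.957,0]);x=np.array([.957,.2907,0]);p=np.array([.587,-.2440,0])
d=dict(np.load("pics/w4.npz"));d1=dict(np.load("pics/w1.npz"))
g=cv2.cvtColor(d["color"],cv2.COLOR_RGB2GRAY);g1=cv2.cvtColor(d1["color"],cv2.COLOR_RGB2GRAY)
print(g[104:122,268]);print(g1[292:314,270])
r=g[130,235:305].astype(int);print(r)
for v in (109,113,116): print(v,[((onz(d,269,v,.142,1)-p)@e).round(4) for e in(x,y)])
for v in (303,306,309): print(v,[((onz(d1,270,v,.142,1)-p)@e).round(4) for e in(x,y)])
s=status.observe();print(s["position"],s["tool_rot"][:,1],s["ft_force"],s["grip_width"])
E
```

```text
time_s: 11.92
position: [0.5588, 0.2227, 0.2277]
tool_rot: [[-0.278, 0.96, 0.006], [0.96, 0.278, 0.002], [-0.0, 0.006, -1.0]]
ft_force: [0.0, -0.3, -3.1]
grip_width: 0.0108
gripper_force: 41.2
[145 145 147 146 142 139 141 137 122  89  53  24  24  17  21  18  17  18]
[ 34  58  70  80  82  82  83  82  81  83  82  83  86 108 145 171 171 148
 134 132 130 126]
[89 90 88 88 90 89 91 90 91 89 88 91 92 92 88 71 47 29 15 25 21 20 22 24
 25 15 10 26 21 14 18 13 17 14 16 18 17 19  9 21 14 13 20 22 23 18 20 12
 19 27 40 63 82 88 89 91 92 92 87 87 81 82 87 89 90 87 86 87 86 88]
109 [np.float64(0.0009), np.float64(0.1488)]
113 [np.float64(0.0009), np.float64(0.145)]
116 [np.float64(0.001), np.float64(0.1422)]
303 [np.float64(-0.0017), np.float64(-0.1074)]
306 [np.float64(-0.0016), np.float64(-0.1121)]
309 [np.float64(-0.0016), np.float64(-0.117)]
[0.55884261 0.2227494  0.22766363] [0.96041614 0.27849474 0.00644315] [ 0.01985043 -0.29644502 -3.13076858] 0.010805792212291672
```

```bash
python3 -m handwheel '0.2 -3.5 0 0 0 0.7 0;0.4 -7.5 0 0 0 0.7 0;0.6 -11.5 0 0 0 0.7 0;0.8 -15.5 0 0 0 0.7 0;1 -19.5 0 0 0 0.7 0;1.2 -23.5 0 0 0 0.7 0;1.4 -27.5 0 0 0 0.7 0;1.6 -31.5 0 0 0 0.7 0'
python3 -m handwheel '0.2 -3.5 0 0 0 0 0;0.4 -7 0 0 0 0 0;0.6 -10 0 0 0 0 0;0.7 -12 0 0 0 0 0;0.7 -13 -1 0 0 0 0;0.7 -13.5 -2 0 0 0 0;0.7 -13.5 -3 0 0 0 0;0.7 -13.5 -3 0 0 0 0'
python3 - <<'E'
from h import *
w=get_image("wrist");np.savez("pics/w7.npz",**w);cv2.imwrite("pics/w7.png",w["color"][:,:,::-1]);s=status.observe();print(s["position"],s["tool_rot"].round(4).tolist(),s["ft_force"],s["grip_width"])
h=cv2.cvtColor(w["color"],cv2.COLOR_RGB2HSV);m=cv2.inRange(h,(10,100,50),(28,255,255))
z=s["position"][2]+.019;y=np.array([-.2907,.957]);x=np.array([.957,.2907]);p=np.array([.587,-.2440])
for c in cv2.findContours(m,cv2.RETR_EXTERNAL,cv2.CHAIN_APPROX_NONE)[0]:
    if not 600<cv2.contourArea(c)<15000: continue
    P=np.array([onz(w,*q[0],z,1)[:2] for q in c]).astype(np.float32)-p;P=np.c_[P@x,P@y];print(cv2.boundingRect(c),P.min(0),P.max(0))
    e=P[:,1].max()
    for k in (.04,.06,.08,.1): q=P[(abs(P[:,1]-e+k)<.004)];print(q[:,1].mean(),q[:,0].min(),q[:,0].max())
E
```

```text
time_s: 12.58
position: [0.5738, -0.0954, 0.2241]
tool_rot: [[-0.287, 0.958, -0.0], [0.958, 0.287, 0.0], [0.0, -0.0, -1.0]]
ft_force: [0.9, 0.8, -1.6]
grip_width: 0.0103
gripper_force: 41.2
time_s: 13.25
position: [0.5804, -0.2268, 0.1908]
tool_rot: [[-0.288, 0.958, -0.005], [0.958, 0.288, 0.003], [0.005, -0.003, -1.0]]
ft_force: [0.4, -0.4, -2.6]
grip_width: 0.0102
gripper_force: 41.1
[ 0.58087691 -0.22682889  0.19225097] [[-0.2883, 0.9575, -0.003], [0.9575, 0.2883, 0.0022], [0.003, -0.0022, -1.0]] [-0.14259543  0.31788069 -1.19753549] 0.01025243192666094
(239, 0, 41, 324) [-0.00995427 -0.01901754] [0.0063716  0.13447746]
0.0944575706793308 -0.007201043447327579 0.0038116774445057246
0.07447512198846777 -0.0073785111183643 0.0034064875414252602
0.05440336285790687 -0.00726631500817534 0.0034919343923807463
0.03453851582584305 -0.008025183857452838 0.004143115079927476
```

View pics/w7.png

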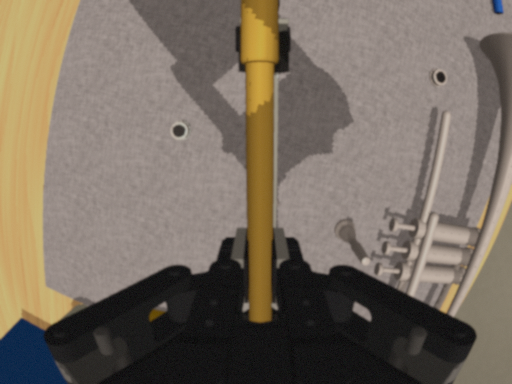

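The view shows the pipe in the gripper running up column 260, its socket step at about (260,62), above the far saddle at (263,48). It lines up with the tube. I'll check the step position numerically before lowering.

```bash
python3 - <<'E'
from h import *
w=dict(np.load("pics/w7.npz"));y=np.array([-.2907,.957]);p=np.array([.587,-.2440])
print([((onz(w,260,v,.211,1)[:2]-p)@y).round(4) for v in (59,62,65)],"want ~.1055")
E
python3 -m handwheel '0.15 0.05 -2 0 0 0.1 0;0.15 0.05 -4 0 0 0.1 0;0.15 0.05 -5.5 0 0 0.1 0;0.15 0.05 -6.5 0 0 0.1 0;0.15 0.05 -6.5 0 0 0.1 0;0.15 0.05 -6.5 0 0 0.1 0'
```

```text
[np.float64(0.108), np.float64(0.1067), np.float64(0.1055)] want ~.1055
time_s: 13.8
position: [0.5832, -0.2275, 0.1294]
tool_rot: [[-0.29, 0.957, 0.0], [0.957, 0.29, -0.0], [-0.0, 0.0, -1.0]]
ft_force: [0.8, -0.5, -1.4]
grip_width: 0.0105
gripper_force: 41.1
```

```bash
python3 -m handwheel '0 0 -1 0 0 0 0;0 0 -1.6 0 0 0 0;0 0 -2 0 0 0 0;0 0 -2.1 0 0 0 0;0 0 -2.1 0 0 0 0;0 0 -2.1 0 0 0 0'
```

```text
time_s: 14.3
position: [0.583, -0.2281, 0.1081]
tool_rot: [[-0.289, 0.957, 0.0], [0.957, 0.289, -0.0], [-0.0, 0.0, -1.0]]
ft_force: [-1.2, 0.1, -2.2]
grip_width: 0.0106
gripper_force: 41.2
```

```bash
python3 -m handwheel '0 0 -0.1 0 0 0 0;0 0 -0.2 0 0 0 0;0 0 -0.3 0 0 0 0;0 0 -0.3 0 0 0 0'
```

```text
time_s: 14.63
position: [0.5831, -0.2282, 0.1054]
tool_rot: [[-0.289, 0.957, 0.001], [0.957, 0.289, -0.001], [-0.001, 0.001, -1.0]]
ft_force: [0.6, -0.3, 1.7]
grip_width: 0.0105
gripper_force: 41.6
```

```bash
python3 -m handwheel '0 0 -0.1 0 0 0 0;0 0 -0.1 0 0 0 0;0 0 -0.1 0 0 0 0.2;0 0 -0.1 0 0 0 0.35;0 0 -0.1 0 0 0 0.45;0 0 -0.1 0 0 0 0.45;0 0 -0.1 0 0 0 0.45'
python3 -m handwheel '0 0 1 0 0 0 0.45;0 0 3 0 0 0 0.45;0 0 6 0 0 0 0.45;0 0 10 0 0 0 0.45;0 0 14 0 0 0 0.45;0 0 16 0 0 0 0.45;0 0 16 0 0 0 0.45;0 0 16 0 0 0 0.45'
python3 - <<'E'
from h import *
w=get_image("wrist");np.savez("pics/w8.npz",**w);d=get_image("scene")
a=cv2.resize(d["color"][145:205,157:237,::-1],(480,360),interpolation=cv2.INTER_CUBIC)
b=cv2.resize(w["color"][0:360,100:420,::-1],(320,360),interpolation=cv2.INTER_CUBIC)
cv2.imwrite("pics/v8.png",np.hstack([a,b]))
h=cv2.cvtColor(w["color"],cv2.COLOR_RGB2HSV);m=cv2.inRange(h,(10,100,50),(28,255,255))
y=np.array([-.2907,.957]);x=np.array([.957,.2907]);p=np.array([.587,-.2440])
for c in cv2.findContours(m,cv2.RETR_EXTERNAL,cv2.CHAIN_APPROX_NONE)[0]:
    if not 600<cv2.contourArea(c)<15000: continue
    P=np.array([onz(w,*q[0],.124,1)[:2] for q in c]).astype(np.float32)-p;P=np.c_[P@x,P@y];print(cv2.boundingRect(c),P.min(0),P.max(0))
E
```

```text
time_s: 15.22
position: [0.5829, -0.228, 0.1037]
tool_rot: [[-0.289, 0.957, -0.0], [0.957, 0.289, 0.0], [0.0, -0.0, -1.0]]
ft_force: [0.0, 0.3, 0.1]
grip_width: 0.0384
gripper_force: 0.0
time_s: 15.88
position: [0.583, -0.2281, 0.2653]
tool_rot: [[-0.289, 0.957, 0.002], [0.957, 0.289, -0.001], [-0.002, 0.002, -1.0]]
ft_force: [0.5, -0.5, -0.5]
grip_width: 0.0385
gripper_force: 0.0
(426, 79, 86, 217) [ 0.21814488 -0.13839645] [0.31170918 0.14869017]
(250, 55, 20, 232) [-0.00862289 -0.10582613] [0.00953765 0.13801245]
```

View pics/v8.png

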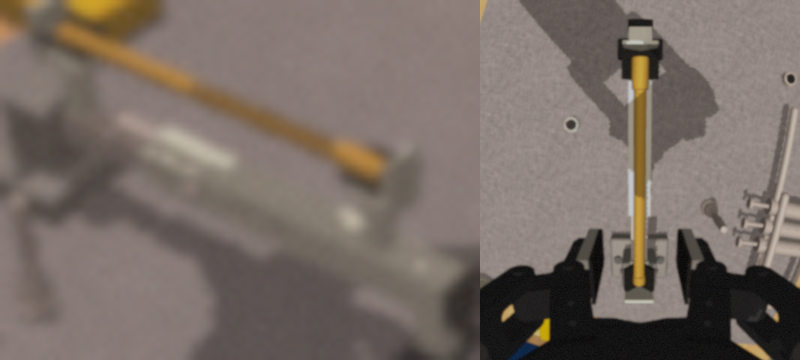

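The pipe lies in both saddles, between the end plates, running in the right-hand crop from the near saddle (640,283) to the far plate (640,50). Its ends measure y = -106 and +138 mm, against stops at -111 and about +146 mm.

```bash
python3 -c "
from rig import env
print(env.close_job())"
```

```text
the job is handed in; nothing more can be done
None
```

The sleeve is slid out about 35.5 mm into the next hole and held under a pull of about 9 N; the mouthpipe lies in both saddles between the end plates, and the job is handed in at about 16 s with no verdict returned.

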